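Swap a tight transport bung for the hinged cover on a spare housing

TASK

Work the tight rubber transport bung out of the port of the cast housing by rocking it side to side while easing it up; the housing only rests on its stand and must stay down on it. Put the bung in the grey bin that already holds a bung like it, then swing the housing's hinged cover over and press it shut on the open port. Leave the other stock where it is.

Things in the scene. Friction and masses are not known exactly. Their poses are not given: they have to be found in the camera images.
- stand: Dark steel base plate, 170 x 170 x 12 mm, fixed to the bench. Origin at the centre of its underside, z up. The aluminium housing sits on it (foot 140 x 150 mm along x and y) with the port over the stand's centre.
- housing (a joint): How far the housing has been lifted off the stand (m): 0 when it sits down. It is held only by its weight, about 16 N, on two upright dowels, so it can neither tip nor slide, only lift.
- port (a point): Centre of the port's mouth, on the housing's top rim, 88 mm above the bench. Axes as the stand's. The port is a rectangular bore 40 mm (x) by 54 mm (y), 36 mm deep, in a neck 70 x 72 mm outside.
- seal (a point): Centre of the springy seal in the port, 12 mm below its mouth; it grips the bung's +x and -x sides. A straight pull needs 24 to 38 N, more than the housing weighs, so it lifts the housing. Rocking the bung 0.1 to 0.13 rad towards +x then -x about this point, easing up 2 to 3 mm in each swing, walks it out with little pull; it is free after rising 18 mm.
- bung_mid (a point): Middle (half-way up) of the black rubber bung to pull, 120 g, 84 mm tall. Plug: block 34 (x) x 48 (y) x 40 mm tall, its foot 42 mm below this point; on it an upright grip fin 14 mm thick (x), 44 wide (y), 44 tall, its centre 20 mm above this point. At the start the plug is 30 mm deep in the port, 10 mm proud, axes along the port's, with room to lean about 0.15 rad.
- cover_hinge (a point): Middle of the hinge line of the aluminium cover, on the -y side of the port's mouth, 40 mm from its centre. The hinge line runs along x; axes as the stand's.
- cover (a joint): Angle of the cover (rad): 0 shut flat on the port's rim, pi/2 upright, at the start 2.0 to 2.5, leaning back away from the port. The cover is a plate 72 mm wide, 78 mm long from the hinge and 6 mm thick, 100 g, and a stiff hinge (0.08 N m) holds it wherever it is left, so it must be pushed right down.
- bung_bin_in (a point): Centre of the inner floor, 5 mm above the bench, of the grey open bin that holds the other bung. Bin 190 mm (x) by 160 mm (y) outside, walls 4 mm thick and 60 mm high, fixed. The other bung stands upright 55 mm to +x of this point; the rest of the bin is empty.
- carton_bin_in (a point): The same point of an identical grey bin that holds a cardboard box; not the bin for the bung.
- old_bung_mid (a point): Middle of the other bung, the same shape and size as the first, standing upright in its bin.
- carton: Cardboard box 110 x 90 x 50 mm in the other bin; origin at the centre of its underside. Leave alone.
- bearing: Steel ring 72 mm across, 20 mm tall, lying on the bench; origin at the centre of its underside. Leave alone.
- small_box: White box 70 x 110 x 60 mm on the bench; origin at the centre of its underside. Leave alone.
Not all that is in view belongs to the job. Leave any blue look-alike of the part that bears bung_mid alone.

How it is judged:
By the outcome, as a careful person would: the job done as asked, in the order asked, and still so for the second after the job is handed in, with the robot touching nothing.
It also fails if it takes over 72 s, if anything falls off the work surface, if the arm or the gripper's body presses on something with over 40 N, if the wrist force passes 120 N, or if a joint passes its speed limit or range.

ROBOT

A 6-joint arm with a two-finger parallel gripper is mounted at the origin on the work surface. World frame = base frame: x ahead of the robot, y to its left, z up, the work surface at z = 0. Lengths are in mm, angles in rad, forces in N, time in s.
With the tool pointing down it reaches from about 275 to 875 mm from the base axis. Payload 12.5 kg.
Tool frame: the origin (TCP) lies midway between the tips of the shut fingers; the grasp point (between the pads) lies 19 mm behind it (grip_depth is the distance from the TCP to the grasp point, in mm); z points along the fingers, y is the line along which they close (so a half turn about z gives the same grasp; the last joint's range is limited). The gripper opens to 85 mm and grips with 20 to 120 N. Pads are 22 mm wide; open, the fingers measure 114 mm over their backs; the gripper's body (76 mm by 85 mm) begins 54 mm behind the grasp point. The pads swing forward as they close: fully open they stand 13 mm farther back than shut.
Start: joints at [-1.331, 0.351, 1.652, -0, 1.139, -0.085], TCP at [175.534, -521.222, 209.99] pointing down, gripper open.
Joint ranges: [-2.75, 2.75], [-0.79, 2.1], [0.01, 2.65], [-1.57, 4.71], [0.07, 3.14], [-2.87, 2.87]. Speed limits (rad/s): [2.22, 2.22, 2.79, 3.14, 3.14, 3.14].

INTERFACE

Orientations are given as a unit quaternion [x, y, z, w].
In Python, from workcell import * gives the robot as it stands.
- The arm moves only by the tool arm_command, never from a script. Its argument "rows" is a list of rows, each a list of 7 numbers: the shift along the tool's x, y, z in units of 30 mm (1.0 is 30 mm), then the turn, a rotation vector about the tool's x, y, z in units of 5 degrees (1.0 is 5 degrees), then the opening, from 0 (shut) to 1 (fully open). In form: [[tx, ty, tz, wx, wy, wz, fingers], ...]. A call has 1 to 20 rows; each row is the pose to reach, as a shift and turn from the pose commanded when the call began, along the tool's axes at that moment; what a row does not reach only later rows make up. A row lasts 1/10 s, in which the tool goes at most 50 mm and 8.59 degrees, less where a joint would pass 70% of its speed; a pose out of reach is approached as far as the arm can. A call with a gripper value outside its range is refused whole. The fingers move at their own pace and stop on an object; "newtons" is the grip in N (left out, the last holds). Time passes only in rows, so rows that repeat a pose let the fingers close. It gives the time, the measured TCP pose, the force, the opening and the grip force at its end, in the units of the state.
- observe(): the state, without advancing time (a new reading comes with each control period).
- grab_frame(name): name is "scene" or "top" or "wrist"; returns a dict with "img" (420x560x3 uint8, blue, green, red), "z_map" (420x560 float32, mm along the optical axis (not along the pixel's ray), 0 where there is no reading), "camera_matrix" (3x3 intrinsics, pixels), "k1" (the pictures are not rectified: a ray, as slopes to the right and down, at radius r is drawn at 1 + k1 r^2 times it, then the intrinsics apply), "rvec" (rotation vector, rad) and "tvec" (3), from world to camera coordinates, as OpenCV has them; the wrist camera has in their place "mount" (4x4, takes a point from camera to tool coordinates, whose origin is the TCP and whose axes are the flange's). Camera axes: x right, y down, z forward; pixel columns grow to the right and rows downward; lengths in mm; the calibration is good to about 2 mm. A picture is of the moment at which its call begins: read the wrist's pose just before it.
- sign_off(): hands the job in; it is judged then, once.
Trained networks look in a picture, given as the dict that the camera call returned (one of the last four; its "shot" number tells which), for a name from the list of things; names that differ only in an ending like _2 or _b are one class to them, and where a whole thing is asked for, a point or a joint stands for the part that bears it (a point fixed in the world has none). Each returns a list of dicts, best first, with "score" (0 to 1); they miss things now and then, are a little off and sometimes report something else, mostly with a low value. They report only what shows in the picture. A call takes as long as a camera call. They do not tell look-alikes from the thing itself.
- regions_of(picture, target): "mask" (420x560 bool, what is visible of it) and "location" ([column, row] in pixels, amid what is visible of it).
- pinpoint(picture, target): "location" ([column, row] in pixels: a listed point, or the origin of a listed thing).
The state is a dict: "time_s": time; "joint_positions": joint angles; "dq": joint speeds; "joint_efforts": joint torques, N m; "tcp_pos": TCP position; "tcp_rot": TCP orientation; "ft_force": force on the tool from outside, world axes, zero at the start; "ft_torque": the same for the moment, N m; "width": opening from 0.0 (shut) to 1.0 (fully open); "gripper_force": force on a finger pad.
Only numpy, scipy, OpenCV 4.12 (cv2) and the standard library are available. Lean on these libraries where they do the work, as an engineer would, in place of code of your own. Each camera call takes 0.05 s, during which the arm holds its last target. There are 200 camera calls.

## Working session

There is one attempt and no reset: what is moved stays moved. The work goes in short steps, Python scripts to look and compute and a tool call to move; the robot and the scene stay as the last step left them, time stands still between calls to the robot, and variables do not carry over. Pictures are saved under pics/ and viewed, at most 10 in all, crops included, and the job is handed in when it is done.

Besides the shell and the picture viewer there is one more tool, called after ">>>" as name([rows], argument=value, ...), one row to a line, values as JSON. arm_command: Moves the arm, as the interface text tells. Its arguments: {"type":"object","properties":{"rows":{"type":"array"},"newtons":{"type":"number"}},"required":["rows"]}

```bash
mkdir -p pics
cat > h.py <<'E'
from workcell import *
import numpy as np, cv2
from scipy.spatial.transform import Rotation as R
def cam_pose(f, st=None):
    if 'mount' in f:
        T=np.eye(4);T[:3,:3]=R.from_quat(st['tcp_rot']).as_matrix();T[:3,3]=st['tcp_pos'];return T@np.array(f['mount'])
    Rm=cv2.Rodrigues(np.array(f['rvec'],float))[0];T=np.eye(4);T[:3,:3]=Rm.T;T[:3,3]=-Rm.T@np.array(f['tvec'],float).ravel();return T
def ray(f,px,st=None):
    K=np.array(f['camera_matrix']);T=cam_pose(f,st)
    d=cv2.undistortPoints(np.array([[px]],float),K,np.array([f['k1'],0,0,0.]))[0,0]
    return T[:3,3],T[:3,:3]@np.array([d[0],d[1],1.])
def atz(f,px,z,st=None):
    o,d=ray(f,px,st);return o+d*(z-o[2])/d[2]
def depthpt(f,px,st=None):
    o,d=ray(f,px,st);c,r=int(round(px[0])),int(round(px[1]))
    p=f['z_map'][max(r-2,0):r+3,max(c-2,0):c+3];p=p[p>0];return o+d*np.median(p) if len(p) else None
def cloud(f,mask,st=None):
    v,u=np.nonzero(mask&(f['z_map']>0));K=np.array(f['camera_matrix']);T=cam_pose(f,st)
    d=cv2.undistortPoints(np.stack([u,v],1).astype(float)[:,None],K,np.array([f['k1'],0,0,0.]))[:,0]
    z=f['z_map'][v,u];return (np.c_[d*z[:,None],z])@T[:3,:3].T+T[:3,3]
E
cat > a.py <<'E'
from h import *
np.set_printoptions(precision=1,suppress=True)
Z=dict(stand=0,port=88,bung_mid=100,cover_hinge=88,bung_bin_in=5,carton_bin_in=5,old_bung_mid=47,small_box=0,bearing=0)
for n in ('scene','top'):
    f=grab_frame(n);cv2.imwrite(f'pics/{n}0.png',f['img'])
    for t,z in Z.items():
        for r in pinpoint(f,t)[:2]:
            print(n,t,round(r['score'],2),np.array(r['location']),atz(f,r['location'],z),depthpt(f,r['location']))
print(observe())
E
python3 a.py
```

```text
scene stand 0.93 [248.  190.6] [ 518.8 -248.6    0. ] [ 548.3 -188.8   36.1]
scene port 0.98 [250.1 165. ] [ 505.4 -249.8   88. ] [ 516.5 -227.7   99.4]
scene bung_mid 0.71 [294.7 166.7] [ 407.9 -140.7  100. ] [ 349.7 -227.8   50.7]
scene bung_mid 0.7 [247.4 163.6] [ 519.3 -240.4  100. ] [ 516.9 -245.2   97.5]
scene cover_hinge 0.63 [243.5 161.5] [ 510.6 -285.1   88. ] [ 519.  -267.7   96.7]
scene bung_bin_in 0.7 [295.2 245.6] [560.2  92.4   5. ] [561.6  94.4   6.8]
scene carton_bin_in 0.83 [374.5 291.5] [506.7 331.2   5. ] [549.5 369.1  55.7]
scene old_bung_mid 0.65 [246.9 162.6] [ 465.4 -352.2   47. ] [ 516.5 -249.2   99.4]
scene old_bung_mid 0.55 [248.9 161. ] [ 453.3 -360.2   47. ] [ 512.  -243.5  105.9]
scene small_box 0.83 [201.  244.9] [763.6 -50.5   0. ] [781.2   4.6  40.9]
scene bearing 0.66 [239.7 279.6] [739.9 127.8   0. ] [750.2 151.1  21.9]
top stand 0.88 [407.5 239. ] [ 505.4 -238.8    0. ] [ 504.6 -219.4   89.4]
top stand 0.4 [420.  241.8] [ 497.8 -268.5    0. ] [ 497.5 -234.3  141.1]
top port 0.77 [418.4 239.8] [ 502.2 -243.8   88. ] [ 501.8 -231.   141.6]
top port 0.
[... 364 characters left out ...]
 ]
top old_bung_mid 0.59 [268.5 197.1] [612.2  92.3  47. ] [611.2  91.6  56.7]
top small_box 0.7 [326.7 138.4] [758.2 -51.8   0. ] [744.9 -48.3  59.7]
top bearing 0.77 [251.5 150.5] [734.1 134.7   0. ] [734.1 134.8  -0.3]
top bearing 0.28 [324.9 137.9] [759.6 -47.4   0. ] [746.2 -44.1  59.9]
{'time_s': 1.0, 'joint_positions': array([-1.3,  0.4,  1.7, -0. ,  1.1, -0.1]), 'dq': array([-0.,  0., -0., -0., -0., -0.]), 'joint_efforts': array([  0. , -50.6, -29.2,  -0. ,   0. ,   0. ]), 'tcp_pos': array([ 175.5, -521.2,  210. ]), 'tcp_rot': array([ 1. ,  0.2, -0. ,  0. ]), 'ft_force': array([ 0.2, -0. , -0.5]), 'ft_torque': array([-0., -0.,  0.]), 'gripper_force': 0.0, 'width': 0.9953451481997159}
```

View pics/scene0.png

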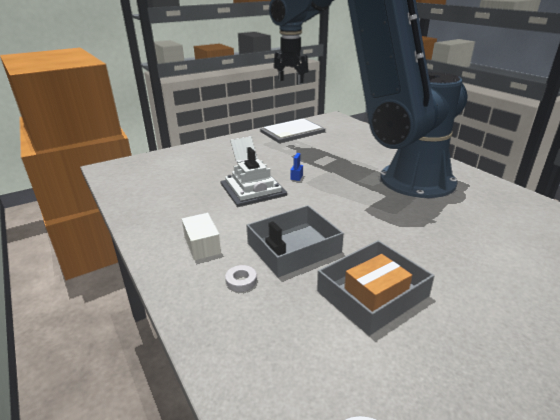

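View pics/top0.png

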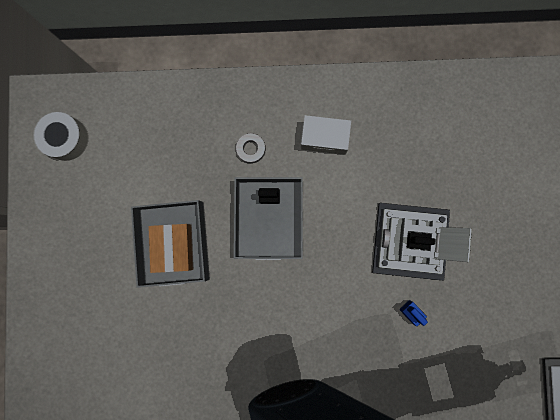

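The scene picture shows the housing with the black bung and leaning cover at about (250,170), the blue look-alike at (297,168), and the bung's bin at (295,240). In the top picture the housing is at (412,240), with its axes turned a few degrees and the cover towards -y at (455,244). Next I go above it for a close look.

```bash
cat >> h.py <<'E'
def tool_down(yaw,sgn=1):
    # tool y along sgn*(x axis turned by yaw), z down
    y=sgn*np.array([np.cos(yaw),np.sin(yaw),0]);z=np.array([0,0,-1.]);return R.from_matrix(np.c_[np.cross(y,z),y,z])
def row(p,rot,st=None,p0=None,r0=None):
    if p0 is None: st=st or observe();p0=st['tcp_pos'];r0=R.from_quat(st['tcp_rot'])
    return np.r_[r0.inv().apply(np.array(p)-p0)/30,np.degrees((r0.inv()*rot).as_rotvec())/5].round(3)
E
cat > b.py <<'E'
from h import *
np.set_printoptions(precision=3,suppress=True)
st=observe();print(R.from_quat(st['tcp_rot']).as_matrix())
f=grab_frame('wrist');print(f['mount'])
f=grab_frame('top')
for t in('stand','bung_bin_in'):
  m=regions_of(f,t)
  for r in m[:1]:
    c=cloud(f,r['mask']);print(t,r['score'],c.min(0),c.max(0))
    if t=='stand': low=c[(c[:,2]<20)]
    else: low=c[(c[:,2]<70)]
    print(cv2.minAreaRect(low[:,:2].astype(np.float32)))
yaw=np.radians(-5)
for s in(1,-1): print(s,row([495,-240,270],tool_down(yaw,s),st))
E
python3 b.py
```

```text
[[ 0.948  0.319 -0.   ]
 [ 0.319 -0.948 -0.   ]
 [-0.     0.    -1.   ]]
[[  -0.      -0.95    -0.311   80.701]
 [   1.      -0.       0.       0.008]
 [  -0.      -0.311    0.95  -163.981]
 [   0.       0.       0.       1.   ]]
stand 0.97 [ 408.239 -391.209   -4.338] [ 593.572 -149.527  152.19 ]
((497.07452392578125, -274.3423156738281), (231.0838165283203, 175.46884155273438), 82.5801773071289)
bung_bin_in 0.69 [466.49   13.663  -4.126] [660.212 175.134  89.08 ]
((562.9187622070312, 94.28467559814453), (159.37887573242188, 191.91580200195312), 88.5818862915039)
1 [ 13.084  -5.486  -2.     -0.      0.    -13.279]
-1 [13.084 -5.486 -2.     0.     0.    22.721]
```

>>> arm_command([
  [13.4,-5.7,-1.0,0,0,-13.3,1],
  [13.4,-5.7,-1.0,0,0,-13.3,1],
  [13.4,-5.7,-1.0,0,0,-13.3,1],
  [13.4,-5.7,-1.0,0,0,-13.3,1],
  [13.4,-5.7,-1.0,0,0,-13.3,1],
  [13.4,-5.7,-1.0,0,0,-13.3,1],
  [13.4,-5.7,-1.0,0,0,-13.3,1],
  [13.4,-5.7,-1.0,0,0,-13.3,1],
  [13.4,-5.7,-1.0,0,0,-13.3,1],
  [13.4,-5.7,-1.0,0,0,-13.3,1],
  [13.4,-5.7,-1.0,0,0,-13.3,1],
  [13.4,-5.7,-1.0,0,0,-13.3,1],
  [13.4,-5.7,-1.0,0,0,-13.3,1],
  [13.4,-5.7,-1.0,0,0,-13.3,1],
], newtons=60)

```text
time_s: 2.6
tcp_pos: [501.4, -231.6, 240.0]
tcp_rot: [0.737, 0.676, -0.0, -0.0]
ft_force: [-0.2, 0.0, -0.8]
width: 0.998
gripper_force: 0.0
```

```bash
cat > c.py <<'E'
from h import *
np.set_printoptions(precision=2,suppress=True)
st=observe();print(st['time_s'],st['tcp_pos'],st['joint_positions'],st['ft_force'])
f=grab_frame('wrist');cv2.imwrite('pics/w1.png',f['img'])
for t,z in dict(port=88,bung_mid=100,cover_hinge=88,seal=76).items():
    for r in pinpoint(f,t)[:2]: print(t,round(r['score'],2),np.array(r['location']),atz(f,r['location'],z,st),depthpt(f,r['location'],st))
c=cloud(f,f['z_map']>0,st)
s=np.hypot(c[:,0]-505,c[:,1]+245)<90
for lo,hi in((135,147),(93,101),(84,91)):
    q=c[s&(c[:,2]>lo)&(c[:,2]<hi)];q=q[np.hypot(*(q[:,:2]-[505,-243]).T)<(35 if lo>91 else 60)]
    print(lo,len(q),q.mean(0),cv2.minAreaRect(q[:,:2].astype(np.float32)),np.median(q[:,2]))
E
python3 c.py
```

```text
2.6 [ 501.38 -231.62  240.03] [-0.52  0.33  1.61 -0.    1.21 -0.43] [-0.25  0.   -0.75]
bung_mid 0.84 [289.8 207.4] [ 503.43 -245.25  100.  ] [ 504.2  -232.35  141.93]
bung_mid 0.79 [126.9 197.4] [ 362.34 -223.7   100.  ] [ 353.16 -228.2    80.97]
cover_hinge 0.76 [287.2 244.1] [ 497.67 -284.97   88.  ] [ 499.61 -262.2   142.02]
cover_hinge 0.31 [288.4 179.7] [ 504.16 -223.02   88.  ] [ 504.31 -220.84   97.7 ]
135 963 [ 503.07 -242.19  141.4 ] ((502.9739990234375, -243.5142059326172), (43.460533142089844, 14.00344181060791), 82.4927749633789) 141.61061194040224
93 1143 [ 502.75 -240.77   97.7 ] ((503.0217590332031, -243.66824340820312), (47.839088439941406, 33.956233978271484), 82.60746765136719) 97.78648367826696
84 3604 [ 502.89 -243.39   87.99] ((502.2802734375, -248.42196655273438), (81.69064331054688, 70.7774429321289), 82.11217498779297) 87.96901726638171
```

View pics/w1.png

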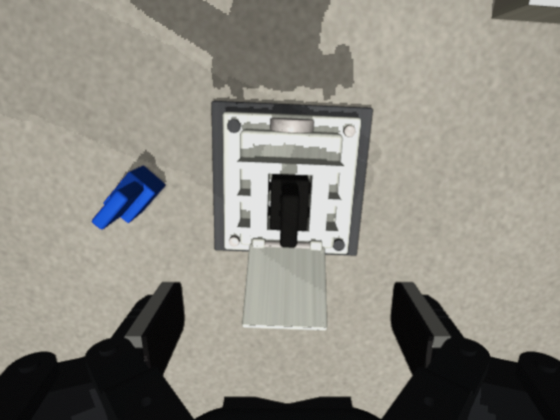

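The close look shows the fin's top at about (289,205) and the cover leaning back below it at (287,285). The clouds give heights 141.6, 97.8 and 88, which match the part, so the port is at (503.0, -243.6) with yaw -7.5°.

```bash
cat >> h.py <<'E'
C=np.array([503.,-243.6]);YAW=np.radians(-7.5)
E
python3 -c "
from h import *
for z in(160,103): print(row([*C,z],tool_down(YAW)))
f=observe();print(f['ft_force'])"
```

```text
[-0.412  0.075  2.667  0.     0.     0.517]
[-0.412  0.075  4.567  0.     0.     0.517]
[ 0.56789435 -0.25105571 -0.5826975 ]
```

>>> arm_command([
  [-0.41,0.08,1.0,0,0,0.52,1],
  [-0.41,0.08,2.0,0,0,0.52,1],
  [-0.41,0.08,2.7,0,0,0.52,1],
  [-0.41,0.08,3.3,0,0,0.52,1],
  [-0.41,0.08,3.9,0,0,0.52,1],
  [-0.41,0.08,4.3,0,0,0.52,1],
  [-0.41,0.08,4.57,0,0,0.52,1],
  [-0.41,0.08,4.57,0,0,0.52,1],
  [-0.41,0.08,4.57,0,0,0.52,0],
  [-0.41,0.08,4.57,0,0,0.52,0],
  [-0.41,0.08,4.57,0,0,0.52,0],
  [-0.41,0.08,4.57,0,0,0.52,0],
  [-0.41,0.08,4.57,0,0,0.52,0],
  [-0.41,0.08,4.57,0,0,0.52,0],
  [-0.41,0.08,4.57,0,0,0.52,0],
  [-0.41,0.08,4.57,0,0,0.52,0],
  [-0.41,0.08,4.57,0,0,0.52,0],
  [-0.41,0.08,4.57,0,0,0.52,0],
], newtons=90)

```text
time_s: 4.65
tcp_pos: [503.2, -243.4, 102.7]
tcp_rot: [0.752, 0.659, -0.0, -0.0]
ft_force: [-1.2, -0.5, 0.1]
width: 0.137
gripper_force: 88.4
```

```bash
cat > rock.py <<'E'
from h import *
import sys
# args: keyframes "theta:rise:n ..." in the housing frame, starting from theta0:rise0 given first
def pose(th,rise):
    Rw=R.from_euler('z',YAW)*R.from_euler('y',th)
    return np.r_[C,76]+Rw.apply([0,0,103-76+rise]), Rw*R.from_euler('z',-YAW)*tool_down(YAW)
ks=[tuple(map(float,a.split(':'))) for a in sys.argv[1:]]
p0,r0=pose(*ks[0][:2])
for a,b in zip(ks,ks[1:]):
    n=int(b[2])
    for i in range(1,n+1):
        s=i/n;p,r=pose(a[0]+(b[0]-a[0])*s,a[1]+(b[1]-a[1])*s)
        print((row(p,r,None,p0,r0).round(2)+0).tolist())
E
python3 -c "
from h import *
o=observe();print(o['time_s'],o['tcp_pos'],o['ft_force'],o['ft_torque'],o['width'],o['gripper_force'])"
python3 rock.py 0:0:0 .115:1.5:4 -.115:4:7 .115:6.5:7 .115:6.5:2
```

```text
4.65 [ 503.17932128 -243.35091317  102.73887938] [-1.1628487  -0.5372472   0.11490339] [-0.15328539  0.32385346 -0.04221124] 0.13651829085867281 88.36548328399658
[0.0, 0.03, -0.01, 0.33, 0.0, 0.0]
[0.0, 0.05, -0.02, 0.66, 0.0, 0.0]
[0.0, 0.08, -0.03, 0.99, 0.0, 0.0]
[0.0, 0.11, -0.04, 1.32, 0.0, 0.0]
[0.0, 0.08, -0.06, 0.94, 0.0, 0.0]
[0.0, 0.05, -0.07, 0.56, 0.0, 0.0]
[0.0, 0.02, -0.09, 0.19, 0.0, 0.0]
[0.0, -0.02, -0.1, -0.19, 0.0, 0.0]
[0.0, -0.05, -0.11, -0.56, 0.0, 0.0]
[0.0, -0.08, -0.12, -0.94, 0.0, 0.0]
[0.0, -0.12, -0.13, -1.32, 0.0, 0.0]
[0.0, -0.09, -0.14, -0.94, 0.0, 0.0]
[0.0, -0.05, -0.16, -0.56, 0.0, 0.0]
[0.0, -0.02, -0.17, -0.19, 0.0, 0.0]
[0.0, 0.02, -0.18, 0.19, 0.0, 0.0]
[0.0, 0.05, -0.19, 0.56, 0.0, 0.0]
[0.0, 0.09, -0.2, 0.94, 0.0, 0.0]
[0.0, 0.13, -0.21, 1.32, 0.0, 0.0]
[0.0, 0.13, -0.21, 1.32, 0.0, 0.0]
[0.0, 0.13, -0.21, 1.32, 0.0, 0.0]
```

>>> arm_command([
  [0,0.03,-0.01,0.33,0,0,0],
  [0,0.05,-0.02,0.66,0,0,0],
  [0,0.08,-0.03,0.99,0,0,0],
  [0,0.11,-0.04,1.32,0,0,0],
  [0,0.08,-0.06,0.94,0,0,0],
  [0,0.05,-0.07,0.56,0,0,0],
  [0,0.02,-0.09,0.19,0,0,0],
  [0,-0.02,-0.1,-0.19,0,0,0],
  [0,-0.05,-0.11,-0.56,0,0,0],
  [0,-0.08,-0.12,-0.94,0,0,0],
  [0,-0.12,-0.13,-1.32,0,0,0],
  [0,-0.12,-0.13,-1.32,0,0,0],
])

```text
time_s: 5.85
tcp_pos: [498.9, -242.8, 106.4]
tcp_rot: [0.751, 0.658, 0.038, 0.043]
ft_force: [-0.2, -1.3, -0.8]
width: 0.14
gripper_force: 90.0
```

```bash
cat > d.py <<'E'
from h import *
np.set_printoptions(precision=2,suppress=True)
o=observe();print(o['time_s'],o['tcp_pos'],o['ft_force'],o['ft_torque'],o['width'],R.from_quat(o['tcp_rot']).as_matrix()[:,2])
f=grab_frame('wrist');c=cloud(f,f['z_map']>0,o)
q=R.from_euler('z',-YAW).apply(c-np.r_[C,0])
def rep(n,s): 
    if s.sum(): print(n,s.sum(),q[s].min(0),np.median(q[s],0),q[s].max(0))
rep('rim',(np.abs(q[:,0])>20)&(np.abs(q[:,0])<35)&(np.abs(q[:,1])<34)&(q[:,2]>80)&(q[:,2]<93))
rep('plug',(np.abs(q[:,0])<20)&(np.abs(q[:,1])<26)&(q[:,2]>93)&(q[:,2]<135))
rep('foot',(np.abs(q[:,0])>40)&(np.abs(q[:,0])<68)&(np.abs(q[:,1])<70)&(q[:,2]>18)&(q[:,2]<60))
E
python3 d.py;python3 rock.py -.115:4:0 .115:6.5:7 -.115:9:7 -.115:9:1
```

```text
5.85 [ 498.93 -242.77  106.38] [-0.22 -1.28 -0.78] [-0.1   0.19 -0.06] 0.14000009769438296 [ 0.11 -0.01 -0.99]
rim 5385 [-34.99 -33.94  80.29] [-20.4    6.97  88.02] [34.98 33.99 90.32]
plug 3104 [-19.62 -10.17  93.03] [ -4.35  19.17 101.78] [ 14.66  23.87 134.95]
foot 9905 [-68.   -69.85  27.41] [-46.94  27.02  30.55] [67.99 69.84 59.97]
[0.0, 0.03, -0.01, 0.38, 0.0, 0.0]
[0.0, 0.07, -0.02, 0.75, 0.0, 0.0]
[0.0, 0.1, -0.03, 1.13, 0.0, 0.0]
[0.0, 0.14, -0.04, 1.51, 0.0, 0.0]
[0.0, 0.18, -0.04, 1.88, 0.0, 0.0]
[0.0, 0.22, -0.05, 2.26, 0.0, 0.0]
[0.0, 0.26, -0.05, 2.64, 0.0, 0.0]
[0.0, 0.22, -0.07, 2.26, 0.0, 0.0]
[0.0, 0.19, -0.09, 1.88, 0.0, 0.0]
[0.0, 0.15, -0.11, 1.51, 0.0, 0.0]
[0.0, 0.12, -0.12, 1.13, 0.0, 0.0]
[0.0, 0.08, -0.14, 0.75, 0.0, 0.0]
[0.0, 0.04, -0.15, 0.38, 0.0, 0.0]
[0.0, 0.0, -0.17, 0.0, 0.0, 0.0]
[0.0, 0.0, -0.17, 0.0, 0.0, 0.0]
```

>>> arm_command([
  [0,0.03,-0.01,0.38,0,0,0],
  [0,0.07,-0.02,0.75,0,0,0],
  [0,0.1,-0.03,1.13,0,0,0],
  [0,0.14,-0.04,1.51,0,0,0],
  [0,0.18,-0.04,1.88,0,0,0],
  [0,0.22,-0.05,2.26,0,0,0],
  [0,0.26,-0.05,2.64,0,0,0],
  [0,0.22,-0.07,2.26,0,0,0],
  [0,0.19,-0.09,1.88,0,0,0],
  [0,0.15,-0.11,1.51,0,0,0],
  [0,0.12,-0.12,1.13,0,0,0],
  [0,0.08,-0.14,0.75,0,0,0],
  [0,0.04,-0.15,0.38,0,0,0],
  [0,0,-0.17,0,0,0,0],
  [0,0,-0.17,0,0,0,0],
])

```text
time_s: 7.4
tcp_pos: [498.8, -242.7, 111.7]
tcp_rot: [0.751, 0.658, 0.038, 0.043]
ft_force: [-1.6, 0.0, -3.4]
width: 0.136
gripper_force: 89.5
```

```bash
python3 d.py;python3 rock.py -.115:9:0 .115:11.5:7 -.115:14:7 -.115:14:1
```

```text
7.4 [ 498.76 -242.69  111.7 ] [-1.59  0.01 -3.42] [-0.02  0.26 -0.08] 0.13605267223982584 [ 0.11 -0.01 -0.99]
rim 5254 [-35.   -33.88  80.25] [-20.42   6.12  88.04] [35.   33.99 90.14]
plug 3033 [-19.52 -10.42  93.01] [ -3.8   19.94 106.35] [ 15.53  24.05 134.89]
foot 9649 [-68.   -69.94  27.64] [-46.73  25.15  30.58] [68.   69.7  59.97]
[0.0, 0.04, -0.01, 0.38, 0.0, 0.0]
[0.0, 0.08, -0.02, 0.75, 0.0, 0.0]
[0.0, 0.12, -0.03, 1.13, 0.0, 0.0]
[0.0, 0.16, -0.04, 1.51, 0.0, 0.0]
[0.0, 0.21, -0.04, 1.88, 0.0, 0.0]
[0.0, 0.25, -0.05, 2.26, 0.0, 0.0]
[0.0, 0.29, -0.05, 2.64, 0.0, 0.0]
[0.0, 0.25, -0.07, 2.26, 0.0, 0.0]
[0.0, 0.21, -0.09, 1.88, 0.0, 0.0]
[0.0, 0.17, -0.11, 1.51, 0.0, 0.0]
[0.0, 0.13, -0.12, 1.13, 0.0, 0.0]
[0.0, 0.09, -0.14, 0.75, 0.0, 0.0]
[0.0, 0.04, -0.15, 0.38, 0.0, 0.0]
[0.0, 0.0, -0.17, 0.0, 0.0, 0.0]
[0.0, 0.0, -0.17, 0.0, 0.0, 0.0]
```

>>> arm_command([
  [0,0.04,-0.01,0.38,0,0,0],
  [0,0.08,-0.02,0.75,0,0,0],
  [0,0.12,-0.03,1.13,0,0,0],
  [0,0.16,-0.04,1.51,0,0,0],
  [0,0.21,-0.04,1.88,0,0,0],
  [0,0.25,-0.05,2.26,0,0,0],
  [0,0.29,-0.05,2.64,0,0,0],
  [0,0.25,-0.07,2.26,0,0,0],
  [0,0.21,-0.09,1.88,0,0,0],
  [0,0.17,-0.11,1.51,0,0,0],
  [0,0.13,-0.12,1.13,0,0,0],
  [0,0.09,-0.14,0.75,0,0,0],
  [0,0.04,-0.15,0.38,0,0,0],
  [0,0,-0.17,0,0,0,0],
  [0,0,-0.17,0,0,0,0],
])

```text
time_s: 8.95
tcp_pos: [498.2, -242.5, 116.6]
tcp_rot: [0.751, 0.658, 0.038, 0.043]
ft_force: [-0.8, -2.3, -6.2]
width: 0.136
gripper_force: 89.1
```

```bash
python3 d.py;python3 rock.py -.115:14:0 .115:16.5:7 -.115:19:7 0:21:4 0:21:1
```

```text
8.95 [ 498.17 -242.5   116.65] [-0.81 -2.28 -6.22] [-0.1   0.5  -0.08] 0.13569121800704348 [ 0.11 -0.01 -0.99]
rim 5105 [-35.   -33.97  80.62] [-20.39   5.56  88.03] [34.95 33.99 90.08]
plug 3049 [-19.98 -10.23  93.02] [ -4.    20.29 110.78] [ 14.63  24.15 134.95]
foot 9400 [-68.   -69.87  27.76] [-46.7   23.53  30.58] [68.   69.99 59.96]
[0.0, 0.04, -0.01, 0.38, 0.0, 0.0]
[0.0, 0.09, -0.02, 0.75, 0.0, 0.0]
[0.0, 0.14, -0.03, 1.13, 0.0, 0.0]
[0.0, 0.18, -0.04, 1.51, 0.0, 0.0]
[0.0, 0.23, -0.04, 1.88, 0.0, 0.0]
[0.0, 0.28, -0.04, 2.26, 0.0, 0.0]
[0.0, 0.33, -0.04, 2.64, 0.0, 0.0]
[0.0, 0.29, -0.07, 2.26, 0.0, 0.0]
[0.0, 0.24, -0.09, 1.88, 0.0, 0.0]
[0.0, 0.2, -0.11, 1.51, 0.0, 0.0]
[0.0, 0.15, -0.12, 1.13, 0.0, 0.0]
[0.0, 0.1, -0.14, 0.75, 0.0, 0.0]
[0.0, 0.05, -0.15, 0.38, 0.0, 0.0]
[0.0, 0.0, -0.17, 0.0, 0.0, 0.0]
[0.0, 0.04, -0.18, 0.33, 0.0, 0.0]
[0.0, 0.09, -0.2, 0.66, 0.0, 0.0]
[0.0, 0.14, -0.21, 0.99, 0.0, 0.0]
[0.0, 0.18, -0.22, 1.32, 0.0, 0.0]
[0.0, 0.18, -0.22, 1.32, 0.0, 0.0]
```

>>> arm_command([
  [0,0.04,-0.01,0.38,0,0,0],
  [0,0.09,-0.02,0.75,0,0,0],
  [0,0.14,-0.03,1.13,0,0,0],
  [0,0.18,-0.04,1.51,0,0,0],
  [0,0.23,-0.04,1.88,0,0,0],
  [0,0.28,-0.04,2.26,0,0,0],
  [0,0.33,-0.04,2.64,0,0,0],
  [0,0.29,-0.07,2.26,0,0,0],
  [0,0.24,-0.09,1.88,0,0,0],
  [0,0.2,-0.11,1.51,0,0,0],
  [0,0.15,-0.12,1.13,0,0,0],
  [0,0.1,-0.14,0.75,0,0,0],
  [0,0.05,-0.15,0.38,0,0,0],
  [0,0,-0.17,0,0,0,0],
  [0,0,-0.17,0,0,0,0],
])

```text
time_s: 10.5
tcp_pos: [500.3, -243.4, 125.4]
tcp_rot: [0.751, 0.658, 0.039, 0.046]
ft_force: [-2.7, 5.4, 23.4]
width: 0.138
gripper_force: 93.2
```

```bash
python3 d.py;python3 rock.py -.115:19:0 .115:21.5:7 0:23.5:4 0:23.5:1
```

```text
10.5 [ 500.28 -243.36  125.36] [-2.71  5.38 23.4 ] [1.12 0.23 0.09] 0.13836035038362576 [ 0.12 -0.02 -0.99]
rim 4681 [-35.   -33.88  80.15] [-21.77   5.11  88.05] [34.97 34.   90.27]
plug 3155 [-17.99 -11.31  93.07] [ -1.24  20.17 118.9 ] [ 18.2   23.98 134.95]
foot 9118 [-68.   -69.97  27.57] [-46.27  20.22  30.58] [68.   69.76 59.97]
[0.0, 0.05, -0.01, 0.38, 0.0, 0.0]
[0.0, 0.1, -0.02, 0.75, 0.0, 0.0]
[0.0, 0.15, -0.03, 1.13, 0.0, 0.0]
[0.0, 0.21, -0.03, 1.51, 0.0, 0.0]
[0.0, 0.26, -0.04, 1.88, 0.0, 0.0]
[0.0, 0.31, -0.04, 2.26, 0.0, 0.0]
[0.0, 0.37, -0.04, 2.64, 0.0, 0.0]
[0.0, 0.33, -0.07, 2.31, 0.0, 0.0]
[0.0, 0.28, -0.09, 1.98, 0.0, 0.0]
[0.0, 0.24, -0.12, 1.65, 0.0, 0.0]
[0.0, 0.19, -0.14, 1.32, 0.0, 0.0]
[0.0, 0.19, -0.14, 1.32, 0.0, 0.0]
```

The bung came free with the rim still at 88 mm. Now I straighten it, lift and carry it to the bin.

```bash
cat > e.py <<'E'
from h import *
def P(th,rise):
    Rw=R.from_euler('z',YAW)*R.from_euler('y',th)
    return np.r_[C,76]+Rw.apply([0,0,27+rise]), Rw*R.from_euler('z',-YAW)*tool_down(YAW)
p0,r0=P(-.115,19)
rb=tool_down(np.radians(-1.4))
for p,r in(([*C,135],tool_down(YAW)),([*C,160],tool_down(YAW)),([*C,215],tool_down(YAW)),([535,95,200],rb)): print(row(p,r,None,p0,r0))
o=observe();print(o['tcp_pos'],o['ft_force'])
E
python3 e.py
```

```text
[ 0.     0.226 -0.42   1.318  0.     0.   ]
[ 0.     0.321 -1.248  1.318  0.     0.   ]
[ 0.     0.532 -3.069  1.318  0.     0.   ]
[11.329  0.061 -2.62   1.317  0.07  -1.219]
[ 500.36460276 -243.39030152  125.36495065] [-4.6363247   5.50598031 24.71254458]
```

>>> arm_command([
  [0,0.1,-0.2,0.4,0,0,0],
  [0,0.2,-0.35,0.9,0,0,0],
  [0,0.23,-0.42,1.32,0,0,0],
  [0,0.23,-0.55,1.32,0,0,0],
  [0,0.26,-0.7,1.32,0,0,0],
  [0,0.28,-0.9,1.32,0,0,0],
  [0,0.32,-1.25,1.32,0,0,0],
  [0,0.4,-2,1.32,0,0,0],
  [0,0.53,-3.07,1.32,0,0,0],
  [0,0.53,-3.07,1.32,0,0,0],
])

```text
time_s: 11.55
tcp_pos: [504.7, -244.3, 220.1]
tcp_rot: [0.752, 0.659, 0.001, 0.004]
ft_force: [1.2, 0.0, -0.2]
width: 0.13
gripper_force: 88.4
```

```bash
cat > g.py <<'E'
from h import *
np.set_printoptions(precision=2,suppress=True)
o=observe();print(o['time_s'],o['tcp_pos'],o['ft_force'],o['width'])
f=grab_frame('wrist');cv2.imwrite('pics/w2.png',f['img'])
c=cloud(f,f['z_map']>0,o);q=R.from_euler('z',-YAW).apply(c-np.r_[C,0])
s=(np.abs(q[:,0])>21)&(np.abs(q[:,0])<34)&(np.abs(q[:,1])<34)&(q[:,2]>80)&(q[:,2]<95);print('rim',np.median(q[s],0))
t=R.from_quat(o['tcp_rot']).inv().apply(c-o['tcp_pos']);s=(np.abs(t[:,0])<30)&(np.abs(t[:,1])<22)&(t[:,2]>2)&(t[:,2]<60)
print('bung in tool',t[s].min(0),np.percentile(t[s],[5,50,95],0),t[s].max(0))
print(row([535,95,200],tool_down(np.radians(-1.4)),o))
E
python3 g.py
```

```text
11.55 [ 504.71 -244.33  220.15] [ 1.17  0.01 -0.15] 0.12998861730726308
rim [-24.21   9.73  87.96]
bung in tool [-13.32 -16.24   9.61] [[ -4.94 -15.17  11.83]
 [ 16.02  -0.45  15.63]
 [ 29.37  16.88  39.08]] [30.   17.91 56.82]
[11.35 -0.48  0.64  0.08  0.04 -1.22]
```

View pics/w2.png

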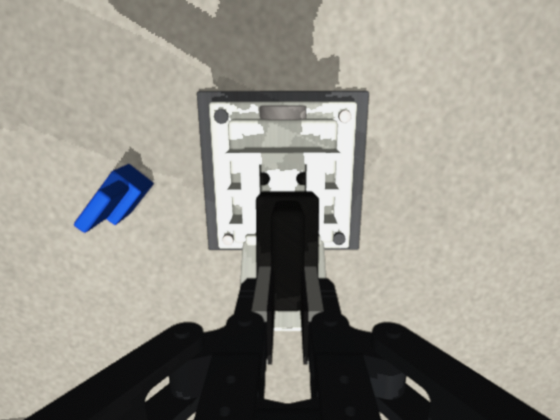

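```bash
cat > t.py <<'E'
from h import *
np.set_printoptions(precision=1,suppress=True)
o=observe();f=grab_frame('wrist')
c=cloud(f,f['z_map']>0,o);t=R.from_quat(o['tcp_rot']).inv().apply(c-o['tcp_pos'])
s=(np.abs(t[:,1])<19)&(t[:,0]>-40)&(t[:,0]<60)&(t[:,2]>-40)&(t[:,2]<75)&(f['img'].max(2)[f['z_map']>0]<70)
t=t[s]
for a,n in((t[np.abs(t[:,1])<6],'mid'),(t[np.abs(t[:,1])>10],'side')):
  print(n)
  for x in np.arange(-30,56,4):
    b=a[np.abs(a[:,0]-x)<2]
    if len(b)>3: print(x,len(b),np.percentile(b[:,2],[5,50,95]),b[:,1].min(),b[:,1].max())
E
python3 t.py
```

```text
mid
-6 73 [-33.  -32.3 -31.5] -4.388495812402549 5.750682157400269
-2 240 [-33.6 -32.4 -31.2] -4.6832722404064135 5.756168734435776
2 235 [-33.1 -31.7 -30.7] -4.677551823930887 5.749739580436427
6 253 [-32.4 -31.  -29.9] -4.631245478769388 5.71224198094117
10 294 [-36.6 -30.3 -28.9] -5.974705718750906 5.69812356133895
14 271 [-30.6 -29.3 -28. ] -5.999698049483812 5.679999515724065
18 273 [-29.9 -28.7 -27.3] -5.980281561454746 5.677353789337948
22 288 [-29.  -27.9 -26.4] -5.9948903273893475 5.993521794356466
26 311 [-28.3 -27.   38.6] -5.932138782868256 5.96658874229976
30 527 [-27.3 -25.2  26.2] -5.986117156946283 5.991502968978778
34 477 [-26.6 -24.6  -4.2] -5.981095499543657 5.996521804159183
38 21 [-24.9 -23.  -21.4] -2.534777323029355 4.828568909104358
side
-10 15 [10.6 11.3 12.4] -15.533318643252496 16.93582067640878
-6 114 [10.7 11.8 12.6] -15.498570314244699 16.85352207187746
-2 172 [11.3 12.4 13.5] -15.438442003119098 16.86012660485183
2 175 [12.  13.1 14.1] -15.406557513805998 16.787674945992038
6 526 [-39.1 -32.3  14.5] -18.0029819802016 18.995791503820946
10 261 [-37.   14.3  15.7] -16.076710826789526 18.96181536066128
14 171 [14.2 15.1 16.4] -15.249471211419474 16.718730111853574
18 181 [14.9 16.  17.1] -15.175474129506142 16.685116555452197
22 169 [15.5 16.8 18. ] -15.12660271717349 16.55470562787458
26 208 [16.4 17.6 46.2] -15.133209719408299 16.554735231162493
30 164 [17.1 18.8 32.2] -15.035597435200165 16.523823894424588
```

The picture shows the bung held, but it slipped about 10 mm and turned about the pads' line; the depth gives about 0.2 rad. I'll tilt the tool by 0.2 rad so the bung stands upright when placed.

```bash
cat > e.py <<'E'
from h import *
o=observe()
r=tool_down(np.radians(-1.4))*R.from_rotvec([0,.2,0])
for p in([535,87,190],[535,87,100],[535,87,66]): print(row(p,r,o))
E
python3 e.py
```

```text
[11.058 -0.387  0.864  0.138  2.297 -1.214]
[11.06  -0.391  3.864  0.138  2.297 -1.214]
[11.061 -0.393  4.998  0.138  2.297 -1.214]
```

>>> arm_command([
  [1.3,0,0.3,0,0.6,-0.3,0],
  [2.8,-0.1,0.5,0.1,1.2,-0.6,0],
  [4.3,-0.2,0.8,0.14,1.8,-0.9,0],
  [5.8,-0.3,0.86,0.14,2.3,-1.21,0],
  [7.3,-0.39,0.86,0.14,2.3,-1.21,0],
  [8.8,-0.39,0.86,0.14,2.3,-1.21,0],
  [10.0,-0.39,0.86,0.14,2.3,-1.21,0],
  [10.8,-0.39,0.86,0.14,2.3,-1.21,0],
  [11.06,-0.39,0.86,0.14,2.3,-1.21,0],
  [11.06,-0.39,0.86,0.14,2.3,-1.21,0],
  [11.06,-0.39,0.86,0.14,2.3,-1.21,0],
])

```text
time_s: 12.75
tcp_pos: [534.5, 86.3, 189.1]
tcp_rot: [0.712, 0.695, 0.071, -0.071]
ft_force: [0.3, -0.4, -1.8]
width: 0.133
gripper_force: 88.4
```

```bash
cat > e2.py <<'E'
from h import *
np.set_printoptions(precision=1,suppress=True)
o=observe();print(o['tcp_pos'],o['ft_force'],R.from_quat(o['tcp_rot']).as_matrix()[:,2])
f=grab_frame('wrist');cv2.imwrite('pics/w3.png',f['img']);c=cloud(f,f['z_map']>0,o)
for x in range(455,670,15):
    b=c[(np.abs(c[:,0]-x)<3)&(np.abs(c[:,1]-115)<15)];print(x,len(b),np.percentile(b[:,2],[5,50,95]) if len(b) else '')
d=c-o['tcp_pos'];s=(abs(d[:,0])<5)&(abs(d[:,1])<60)&(d[:,2]>0);s=c[s]
for y in range(60,150,6):
    b=s[np.abs(s[:,1]-y)<3]
    if len(b): print(y,np.median(b[:,2]))
f=grab_frame('scene');cv2.imwrite('pics/s3.png',f['img'][120:330,160:440].repeat(2,0).repeat(2,1))
E
python3 e2.py
```

```text
[534.5  86.3 189.1] [ 0.3 -0.4 -1.8] [ 0.   0.2 -1. ]
455 170 [-1.4  0.1  1.4]
470 82 [58.  59.8 61.1]
485 184 [2.8 4.1 5.2]
500 181 [2.9 4.1 5.2]
515 99 [2.9 4.1 5.4]
530 687 [  3.9 218.5 221.5]
545 539 [  3.6 176.8 220. ]
560 103 [2.8 4.1 5.2]
575 177 [2.7 4.  5.2]
590 180 [2.9 4.1 5.4]
605 356 [ 3.3 22.4 44.7]
620 274 [ 3.4 86.7 89.1]
635 116 [ 3.1  4.4 44.4]
650 107 [3.1 4.1 5.3]
665 0 
66 243.0964395108798
72 224.02376395649307
78 286.17984540995167
84 220.7544761951014
90 220.79865598422901
96 220.69514174863428
102 220.73528462943193
108 220.93581660983014
114 220.6243320644807
120 205.59025045956932
```

View pics/s3.png

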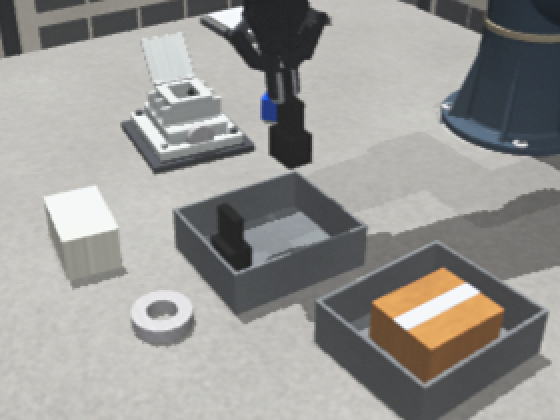

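The view shows the bung upright over the bin at (290,130) in the crop, clear of the other bung at (232,235). The fin's top is level at 220.7 mm. I lower it now.

>>> arm_command([
  [-0.2,0,1.0,0,0,0,0],
  [-0.4,0,2.0,0,0,0,0],
  [-0.57,0,2.8,0,0,0,0],
  [-0.7,0,3.45,0,0,0,0],
  [-0.8,0,3.95,0,0,0,0],
  [-0.85,0,4.2,0,0,0,0],
  [-0.87,0,4.28,0,0,0,0],
  [-0.87,0,4.31,0,0,0,0],
  [-0.87,0,4.31,0,0,0,0],
  [-0.87,0,4.31,0,0,0,0],
])

```text
time_s: 13.85
tcp_pos: [535.0, 87.4, 58.3]
tcp_rot: [0.712, 0.695, 0.072, -0.07]
ft_force: [0.3, 0.3, -0.6]
width: 0.129
gripper_force: 88.4
```

>>> arm_command([
  [-0.01,0,0.03,0,0,0,0],
  [-0.01,0,0.06,0,0,0,0],
  [-0.01,0,0.06,0,0,0,0],
])

```text
time_s: 14.15
tcp_pos: [535.2, 87.7, 56.7]
tcp_rot: [0.712, 0.695, 0.072, -0.07]
ft_force: [-1.6, -0.2, 8.5]
width: 0.13
gripper_force: 89.6
```

>>> arm_command([
  [0,0,0,0,0,0,0.2],
  [0,0,0,0,0,0,0.35],
  [0,0,0,0,0,0,0.5],
  [0,0,0,0,0,0,0.5],
  [0,0,0,0,0,0,0.5],
  [0.1,0,-0.5,0,0,0,0.5],
  [0.24,0,-1.2,0,0,0,0.5],
  [0.5,0,-2.5,0,0,0,0.5],
  [0.8,0,-4,0,0,0,0.5],
  [1.0,0,-5,0,0,0,0.5],
  [1.0,0,-5,0,0,0,0.5],
])

```text
time_s: 15.25
tcp_pos: [536.8, 86.9, 213.0]
tcp_rot: [0.712, 0.695, 0.074, -0.068]
ft_force: [0.2, -1.0, -0.6]
width: 0.5
gripper_force: 0.0
```

```bash
cat > k.py <<'E'
from h import *
np.set_printoptions(precision=1,suppress=True)
o=observe();print(o['time_s'],o['tcp_pos'],o['ft_force'],o['width'])
f=grab_frame('wrist');cv2.imwrite('pics/w4.png',f['img']);c=cloud(f,f['z_map']>0,o)
b=c[(c[:,2]>80)&(c[:,2]<100)&(abs(c[:,0]-560)<90)&(abs(c[:,1]-95)<70)]
for lo,hi in((480,580),(580,650)):
    q=b[(b[:,0]>lo)&(b[:,0]<hi)];print(len(q),q.min(0),q.max(0))
f=grab_frame('top');c=cloud(f,f['z_map']>0);q=R.from_euler('z',-YAW).apply(c-np.r_[C,0])
s=(abs(q[:,0])<30)&(q[:,1]<-44)&(q[:,1]>-130)&(q[:,2]>92)
m=q[s];k=np.polyfit(m[:,1],m[:,2],1);print('cover',len(m),m.min(0),m.max(0),k,'angle',np.pi+np.arctan(k[0]))
E
python3 k.py
```

```text
15.25 [536.8  86.9 213. ] [ 0.2 -1.  -0.6] 0.5003929739326765
818 [529.6  76.5  80. ] [543.3 120.2  90.2]
893 [612.9  71.8  80.1] [628.3 114.8  90.4]
cover 856 [-30.  -95.5  92.1] [ 30.  -44.  151.8] [-1.2 39.5] angle 2.274234252268576
```

View pics/w4.png

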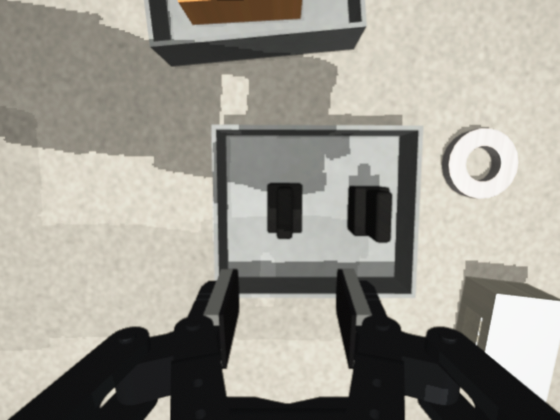

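The picture shows the bung standing upright in its bin at (285,210), beside the other one at (370,212). The cover is at 2.27 rad. Next I put shut fingers behind it.

```bash
cat > e3.py <<'E'
from h import *
o=observe();r=tool_down(YAW);W=lambda y,z:np.r_[C+y*np.array([-np.sin(YAW),np.cos(YAW)]),z]
for p in(W(-30,225),W(-128,225),W(-128,128)): print(p,row(p,r,o))
E
python3 e3.py
```

```text
[ 499.08421423 -273.34334584  225.        ] [-11.684  -0.894  -2.931  -0.133  -2.3     1.213]
[ 486.2926474  -370.50494226  225.        ] [-14.867  -1.24   -3.579  -0.133  -2.3     1.213]
[ 486.2926474  -370.50494226  128.        ] [-15.512  -1.238  -0.411  -0.133  -2.3     1.213]
```

>>> arm_command([
  [-1.2,-0.1,-0.5,0,-0.5,0.3,0.3],
  [-2.7,-0.2,-1,-0.1,-1,0.6,0],
  [-4.2,-0.3,-1.5,-0.13,-1.5,0.9,0],
  [-5.7,-0.45,-2,-0.13,-2,1.21,0],
  [-7.2,-0.6,-2.3,-0.13,-2.3,1.21,0],
  [-8.7,-0.7,-2.6,-0.13,-2.3,1.21,0],
  [-10.2,-0.8,-2.8,-0.13,-2.3,1.21,0],
  [-11.7,-0.89,-2.93,-0.13,-2.3,1.21,0],
  [-13.2,-1.05,-3.25,-0.13,-2.3,1.21,0],
  [-14.4,-1.2,-3.5,-0.13,-2.3,1.21,0],
  [-14.87,-1.24,-3.58,-0.13,-2.3,1.21,0],
  [-14.87,-1.24,-3.58,-0.13,-2.3,1.21,0],
  [-15.1,-1.24,-2.4,-0.13,-2.3,1.21,0],
  [-15.3,-1.24,-1.3,-0.13,-2.3,1.21,0],
  [-15.51,-1.24,-0.41,-0.13,-2.3,1.21,0],
  [-15.51,-1.24,-0.41,-0.13,-2.3,1.21,0],
  [-15.51,-1.24,-0.41,-0.13,-2.3,1.21,0],
])

```text
time_s: 17.05
tcp_pos: [486.6, -369.3, 128.3]
tcp_rot: [0.751, 0.66, -0.0, -0.001]
ft_force: [0.2, -0.3, 0.9]
width: 0.004
gripper_force: 0.0
```

```bash
cat > e4.py <<'E'
from h import *
np.set_printoptions(precision=2,suppress=True)
o=observe();print(o['time_s'],o['tcp_pos'],o['ft_force'],o['width'],R.from_euler('z',-YAW).apply(o['tcp_pos']-np.r_[C,0]))
r=tool_down(YAW);W=lambda y,z:np.r_[C+y*np.array([-np.sin(YAW),np.cos(YAW)]),z]
for th in(1.57,1.2,1.0,.8,.6,.4,.2,.1,0):
    rr=np.interp(th,[0,1,1.57],[55,44,40]);y,z=-40+rr*np.cos(th)-6*np.sin(th),88+rr*np.sin(th)+6*np.cos(th)
    print(th,round(y-11,1),round(z,1),row(W(y-11,z),r,o)[:3])
E
python3 e4.py
```

```text
17.05 [ 486.63 -369.32  128.32] [ 0.18 -0.26  0.92] 0.004061076032373226 [   0.18 -126.79  128.32]
1.57 -57.0 128.0 [ 2.33 -0.    0.01]
1.2 -41.2 129.9 [ 2.85 -0.   -0.05]
1.0 -32.3 128.3 [ 3.15 -0.    0.  ]
0.8 -23.1 125.3 [ 3.46 -0.    0.1 ]
0.6 -14.4 120.3 [ 3.75 -0.    0.27]
0.4 -6.7 113.2 [4.   0.   0.51]
0.2 -0.4 104.4 [4.21 0.   0.8 ]
0.1 2.0 99.4 [4.29 0.   0.97]
0 4.0 94.0 [4.36 0.   1.15]
```

>>> arm_command([
  [0.4,0,0,0,0,0,0],
  [0.7,0,0,0,0,0,0],
  [1.0,0,0,0,0,0,0],
  [1.3,0,0,0,0,0,0],
  [1.6,0,0,0,0,0,0],
  [1.9,0,0,0,0,0,0],
  [2.15,0,0,0,0,0,0],
  [2.33,0,0,0,0,0,0],
  [2.5,0,-0.02,0,0,0,0],
  [2.68,0,-0.04,0,0,0,0],
  [2.85,0,-0.05,0,0,0,0],
  [3.0,0,-0.03,0,0,0,0],
  [3.15,0,0,0,0,0,0],
  [3.3,0,0.05,0,0,0,0],
  [3.46,0,0.1,0,0,0,0],
  [3.46,0,0.1,0,0,0,0],
])

```text
time_s: 18.65
tcp_pos: [499.7, -266.9, 124.7]
tcp_rot: [0.752, 0.66, -0.0, -0.001]
ft_force: [-0.3, -0.3, -0.9]
width: -0.003
gripper_force: 0.0
```

```bash
cat > k2.py <<'E'
from h import *
np.set_printoptions(precision=2,suppress=True)
o=observe();print(o['time_s'],o['ft_force'],R.from_euler('z',-YAW).apply(o['tcp_pos']-np.r_[C,0]))
f=grab_frame('wrist');c=cloud(f,f['z_map']>0,o);q=R.from_euler('z',-YAW).apply(c-np.r_[C,0])
s=(abs(q[:,0])<36)&(abs(q[:,0])>19)&(q[:,1]>-60)&(q[:,1]<45)&(q[:,2]>90)&(q[:,2]<170)&(f['img'].min(2)[f['z_map']>0]>90)
m=q[s];print(len(m))
for y in range(-45,46,10):
    b=m[abs(m[:,1]-y)<5]
    if len(b)>5: print(y,np.percentile(b[:,2],[5,50,95]))
s=(abs(q[:,0])<36)&(q[:,1]<34)&(q[:,1]>-38)&(q[:,2]>80)&(q[:,2]<92);print('rim',s.sum(),np.median(q[s][:,2]) if s.any() else '')
cv2.imwrite('pics/w5.png',f['img'])
E
python3 k2.py
```

```text
18.65 [-0.25 -0.35 -0.94] [ -0.27 -23.5  124.65]
2646
-45 [90.83 93.59 98.11]
-35 [90.3  91.51 92.67]
rim 9322 87.89856942606647
```

View pics/w5.png

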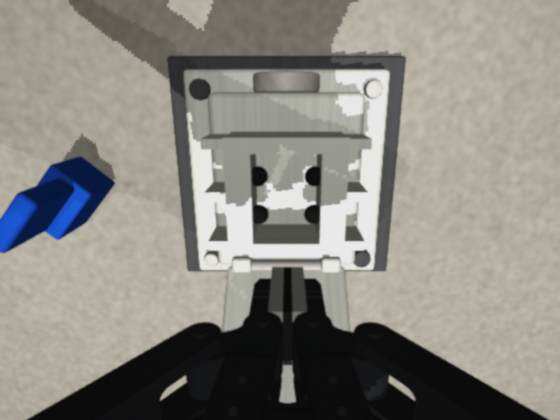

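The cover at (285,300) seems still to lean back behind the fingers. I check where it is.

```bash
cat > k3.py <<'E'
from h import *
np.set_printoptions(precision=1,suppress=True)
f=grab_frame('scene');cv2.imwrite('pics/s6.png',cv2.resize(f['img'][90:220,180:340],None,fx=4,fy=4))
c=cloud(f,f['z_map']>0);q=R.from_euler('z',-YAW).apply(c-np.r_[C,0])
s=(abs(q[:,0])<36)&(q[:,1]<36)&(q[:,1]>-140)&(q[:,2]>92)&(q[:,2]<175)&(f['img'].min(2)[f['z_map']>0]>75);m=q[s]
for y in range(-125,36,8):
    b=m[abs(m[:,1]-y)<4]
    if len(b)>3: print(y,len(b),np.percentile(b[:,2],[5,50,95]),b[:,0].min(),b[:,0].max())
E
python3 k3.py
```

```text
-93 24 [141.  146.6 149.3] -3.9140152202409006 34.65828676878349
-85 36 [134.4 141.1 146.4] -2.003749787545201 34.25039710270201
-77 69 [121.4 129.7 138.7] -33.15200013712633 35.37395081753914
-69 69 [113.2 119.7 126.2] -34.29954680547254 35.09162368596233
-61 75 [104.2 110.9 119. ] -34.432622976497456 35.187039247389094
-53 76 [ 95.5 102.3 109.3] -34.318762269483024 35.8749003720333
-45 42 [ 92.3  94.5 101. ] -33.30978568409614 35.38538275865328
-37 10 [92.6 93.7 95. ] -29.591438724374804 34.50780503298134
-29 5 [105.4 161.6 169.4] -27.544560436408574 14.544613359822964
-21 9 [ 92.7 155.9 168.6] -11.535713934407303 30.80939918089858
-13 24 [ 92.4 157.8 170.1] -24.483031186897488 32.13405677817502
```

View pics/s6.png

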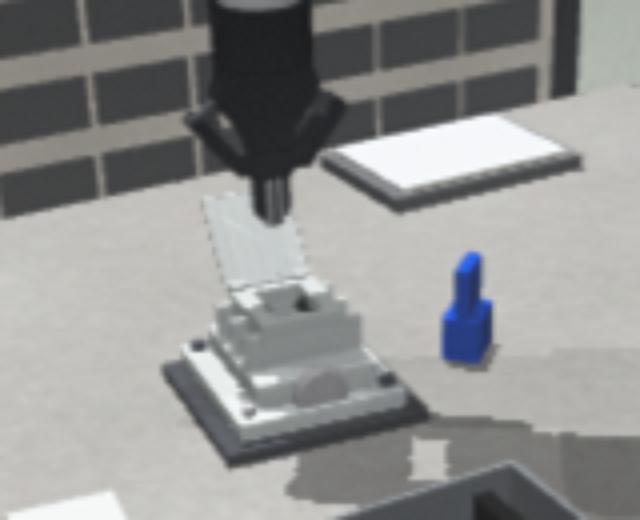

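The crop shows the fingers at (270,215) in front of a cover that still leans back, so the cover did not follow the first push. I go back over it and push again lower, in short watched steps.

>>> arm_command([
  [0,0,-1.2,0,0,0,0],
  [0,0,-2.4,0,0,0,0],
  [-0.8,0,-3.3,0,0,0,0],
  [-2.2,0,-3.3,0,0,0,0],
  [-3.3,0,-3.3,0,0,0,0],
  [-3.5,0,-3.3,0,0,0,0],
  [-3.5,0,-2.6,0,0,0,0],
  [-3.5,0,-1.4,0,0,0,0],
  [-3.5,0,-0.3,0,0,0,0],
  [-3.5,0,0.2,0,0,0,0],
  [-3.5,0,0.2,0,0,0,0],
  [-3.2,0,0.2,0,0,0,0],
  [-2.9,0,0.2,0,0,0,0],
  [-2.6,0,0.2,0,0,0,0],
  [-2.4,0,0.2,0,0,0,0],
  [-2.4,0,0.2,0,0,0,0],
])

```text
time_s: 20.35
tcp_pos: [491.4, -343.5, 124.6]
tcp_rot: [0.751, 0.66, -0.002, 0.006]
ft_force: [-15.3, -19.7, 27.2]
width: -0.004
gripper_force: 17.2
```

```bash
python3 -c "
from h import *
o=observe();print(o['time_s'],o['ft_force'],R.from_euler('z',-YAW).apply(o['tcp_pos']-np.r_[C,0]),R.from_quat(o['tcp_rot']).as_matrix())
"; python3 k3.py
```

```text
20.35 [-15.34774316 -19.73159508  27.21518267] [   1.53632771 -100.50942497  124.63479158] [[ 0.12887387  0.99165275  0.00404343]
 [ 0.9915946  -0.12881698 -0.01209712]
 [-0.01147528  0.00556844 -0.99991865]]
-93 23 [150.4 158.  169.3] -17.540116103625422 34.11629670374922
-85 67 [140.4 149.5 167.8] -35.108769266020055 35.04617134135001
-77 88 [130.8 140.4 148.5] -35.20641249287019 35.885356709083396
-69 94 [119.8 128.2 135.6] -34.19502730405808 35.91743803034514
-61 84 [108.3 116.4 125.7] -35.48014810414198 34.68352285022013
-53 92 [ 94.8 105.4 115. ] -34.43883563707002 35.719745096107154
-45 53 [ 92.8  96.8 104.2] -33.59806049099749 35.334632854253
-37 12 [92.4 93.7 95.7] -29.101012532037238 33.41735107917963
-29 4 [92.1 92.3 93. ] -4.258859626083594 21.65442799397659
```

View pics/s6.png

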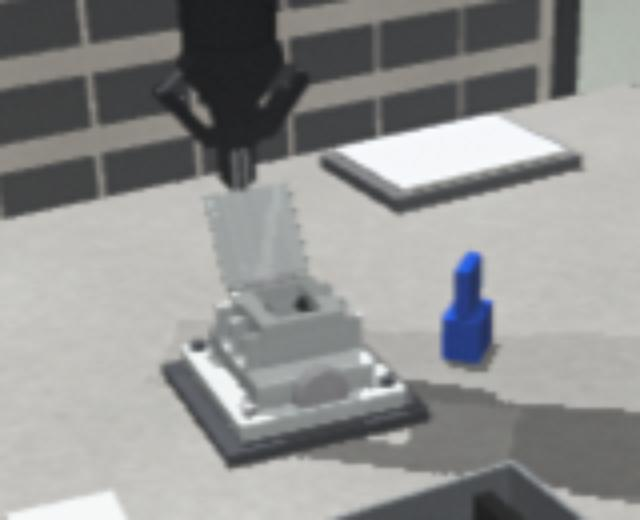

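The fingers are behind the plate at (240,180) with its edge catching under a step on the finger. I back off and follow the plate's edge with only about 11 mm of fingertip behind it.

>>> arm_command([
  [-0.5,0,0,0,0,0,0],
  [-1.08,0,0,0,0,0,0],
  [-1.08,0,-0.58,0,0,0,0],
  [-1.08,0,-0.58,0,0,0,0],
  [-0.55,0,-0.58,0,0,0,0],
  [-0.21,0,-0.59,0,0,0,0],
  [0.02,0,-0.74,0,0,0,0],
  [0.22,0,-0.89,0,0,0,0],
  [0.47,0,-1.0,0,0,0,0],
  [0.47,0,-1.0,0,0,0,0],
])

```text
time_s: 21.4
tcp_pos: [492.7, -324.2, 149.7]
tcp_rot: [0.751, 0.66, -0.0, 0.0]
ft_force: [0.7, -0.0, -0.6]
width: -0.004
gripper_force: 0.0
```

```bash
python3 -c "
from h import *
o=observe();print(o['time_s'],o['ft_force'],R.from_euler('z',-YAW).apply(o['tcp_pos']-np.r_[C,0]))
"; python3 k3.py
```

```text
21.4 [ 0.67365568 -0.00913205 -0.64685175] [  0.26706361 -81.22474425 149.66368407]
-93 11 [146.2 150.4 152. ] -31.525609096174907 34.188366510218415
-85 66 [140.  148.  153.1] -34.2744660790486 34.54316034153544
-77 92 [130.2 138.2 148.7] -32.73240687154769 35.28125425614121
-69 84 [117.6 126.7 134.4] -35.76653540281019 34.55571872852585
-61 81 [108.1 116.2 126.3] -35.710952250976774 35.74944338681813
-53 98 [ 94.7 103.8 114.8] -34.5592533353399 34.35150466654077
-45 42 [ 92.5  96.2 101.5] -30.238425822261885 34.75913139886815
-37 16 [92.  93.6 97.8] -29.385548018279184 32.88479988511689
```

The forces show that pure +y pushing locks by friction against the plate's edge. I'll lay the fingers flat along the plate's back by tilting the tool, and swing them about the hinge with it.

```bash
cat > sw.py <<'E'
from h import *
import sys
np.set_printoptions(suppress=True)
def P(th,r,n,tilt):
    y,z=-40+r*np.cos(th)-n*np.sin(th),88+r*np.sin(th)+n*np.cos(th)
    return np.r_[C+y*np.array([-np.sin(YAW),np.cos(YAW)]),z],tool_down(YAW)*R.from_rotvec([0,tilt,0])
o=observe();print(o['time_s'],o['tcp_pos'],o['ft_force'],R.from_euler('z',-YAW).apply(o['tcp_pos']-np.r_[C,0]))
for a in sys.argv[1:]:
    th,r,n,t=map(float,a.split(','));p,rot=P(th,r,n,t);print(a,p.round(0),row(p,rot,o).round(2).tolist())
E
python3 sw.py 2.0,150,60,.3 2.3,115,32,.73 2.3,52,30,.73
```

```text
21.45 [ 492.46912995 -324.60894777  149.35991461] [ 0.74803791  0.3569626  -0.44836377] [  0.13301249 -81.69045936 149.35991461]
2.0,150,60,.3 [ 483. -399.  199.] [-2.51, -0.01, -1.67, -0.0, 3.44, 0.01]
2.3,115,32,.73 [ 485. -383.  152.] [-1.96, -0.01, -0.1, -0.01, 8.37, 0.01]
2.3,52,30,.73 [ 490. -340.  107.] [-0.51, -0.0, 1.42, -0.01, 8.37, 0.01]
```

>>> arm_command([
  [0,0,-1.0,0,0,0,0],
  [-1.0,0,-2.0,0,1,0,0],
  [-2.2,0,-2.0,0,2.4,0,0],
  [-2.5,0,-1.7,0,3.6,0,0],
  [-2.5,0,-1.4,0,5,0,0],
  [-2.4,0,-1.0,0,6.4,0,0],
  [-2.2,0,-0.5,0,7.6,0,0],
  [-1.96,0,-0.1,0,8.37,0,0],
  [-1.96,0,-0.1,0,8.37,0,0],
  [-1.5,0,0.38,0,8.37,0,0],
  [-1.0,0,0.9,0,8.37,0,0],
  [-0.51,0,1.42,0,8.37,0,0],
  [-0.51,0,1.42,0,8.37,0,0],
  [-0.51,0,1.42,0,8.37,0,0],
])

```text
time_s: 22.85
tcp_pos: [490.6, -340.8, 107.6]
tcp_rot: [0.702, 0.616, 0.268, -0.235]
ft_force: [0.0, -0.5, 0.6]
width: 0.001
gripper_force: 0.0
```

```bash
python3 sw.py 2.3,52,30,.73 2.3,52,22,.73 2.2,52,18,.63 2.1,52,15,.53 2.0,52,15,.43 1.9,52,15,.33 1.8,52,15,.23 1.7,52,15,.13 1.57,52,15,0; python3 -c "
from h import *
print(R.from_quat(observe()['tcp_rot']).as_matrix()[:,2])"
```

```text
22.85 [ 490.55503646 -340.75151947  107.60778586] [ 0.0484187  -0.50639582  0.62467743] [  0.34232275 -97.94476846 107.60778586]
2.3,52,30,.73 [ 490. -340.  107.] [0.0, -0.01, 0.04, -0.0, 0.02, 0.01]
2.3,52,22,.73 [ 491. -334.  112.] [0.27, -0.01, 0.04, -0.0, 0.02, 0.01]
2.2,52,18,.63 [ 492. -328.  119.] [0.58, -0.01, -0.01, -0.0, -1.12, 0.01]
2.1,52,15,.53 [ 493. -322.  125.] [0.86, -0.01, -0.02, -0.0, -2.27, 0.01]
2.0,52,15,.43 [ 493. -318.  129.] [1.04, -0.01, -0.03, -0.0, -3.42, 0.01]
1.9,52,15,.33 [ 494. -314.  132.] [1.22, -0.01, -0.02, -0.0, -4.56, 0.01]
1.8,52,15,.23 [ 494. -309.  135.] [1.4, -0.01, 0.01, -0.0, -5.71, 0.01]
1.7,52,15,.13 [ 495. -305.  138.] [1.57, -0.01, 0.06, -0.0, -6.85, 0.01]
1.57,52,15,0 [ 496. -298.  140.] [1.79, -0.01, 0.15, -0.0, -8.34, 0.01]
[ 0.08658382  0.65982308 -0.74641594]
```

>>> arm_command([
  [0.27,0,0.04,0,0,0,0],
  [0.58,0,0,0,-1.12,0,0],
  [0.72,0,-0.01,0,-1.7,0,0],
  [0.86,0,-0.02,0,-2.27,0,0],
  [0.95,0,-0.02,0,-2.85,0,0],
  [1.04,0,-0.03,0,-3.42,0,0],
  [1.22,0,-0.02,0,-4.56,0,0],
  [1.4,0,0.01,0,-5.71,0,0],
  [1.57,0,0.06,0,-6.85,0,0],
  [1.79,0,0.15,0,-8.34,0,0],
  [1.79,0,0.15,0,-8.34,0,0],
])

```text
time_s: 23.95
tcp_pos: [496.9, -295.8, 141.1]
tcp_rot: [0.751, 0.66, -0.0, 0.002]
ft_force: [-0.2, -0.2, 0.1]
width: -0.0
gripper_force: 0.0
```

```bash
python3 k3.py; python3 sw.py 1.57,52,15,0 1.4,55,15,-.1 1.2,58,13,-.2 1.0,62,11,-.2 .8,64,9,-.2
```

```text
-53 5 [ 93.7 102.6 170.8] -23.883985050551026 12.892507717576228
-45 158 [ 93.6 113.7 167.9] -35.91695033034397 35.909558350206275
-37 319 [ 98.  141.6 167.3] -33.049931770486666 35.8367004922629
-29 4 [102.1 161.7 168.9] -27.122307134373653 18.606606178098676
24.0 [ 496.67639048 -296.5164891   140.65612558] [-0.12272457 -0.6869566  -0.36284733] [  0.63747766 -53.28917788 140.65612558]
1.57,52,15,0 [ 496. -298.  140.] [-0.06, -0.02, 0.02, 0.02, -0.02, 0.03]
1.4,55,15,-.1 [ 497. -289.  145.] [0.26, -0.02, -0.14, 0.02, -1.17, 0.03]
1.2,58,13,-.2 [ 499. -274.  147.] [0.74, -0.02, -0.2, 0.02, -2.31, 0.02]
1.0,62,11,-.2 [ 501. -259.  146.] [1.25, -0.02, -0.18, 0.02, -2.31, 0.02]
.8,64,9,-.2 [ 503. -245.  140.] [1.71, -0.02, 0.02, 0.02, -2.31, 0.02]
```

The cover is now upright, at about 1.5 rad. I continue the swing past upright.

```bash
python3 sw.py 1.4,52,15,-.17 1.2,52,15,-.37 1.0,52,15,-.57 .8,52,15,-.77 .7,52,15,-.87 .7,52,40,-.7 | tail -6
```

```text
1.4,52,15,-.17 [ 497. -289.  142.] [0.24, -0.02, -0.04, 0.02, -1.97, 0.02]
1.2,52,15,-.37 [ 498. -278.  142.] [0.6, -0.02, -0.04, 0.02, -4.26, 0.02]
1.0,52,15,-.57 [ 500. -268.  140.] [0.96, -0.02, 0.03, 0.02, -6.55, 0.02]
.8,52,15,-.77 [ 501. -258.  136.] [1.29, -0.02, 0.17, 0.03, -8.85, 0.02]
.7,52,15,-.87 [ 502. -253.  133.] [1.45, -0.02, 0.26, 0.03, -9.99, 0.02]
.7,52,40,-.7 [ 500. -269.  152.] [0.91, -0.02, -0.38, 0.03, -8.04, 0.02]
```

>>> arm_command([
  [0.12,0,-0.02,0,-1.0,0,0],
  [0.24,0,-0.04,0,-1.97,0,0],
  [0.42,0,-0.04,0,-3.1,0,0],
  [0.6,0,-0.04,0,-4.26,0,0],
  [0.78,0,-0.01,0,-5.4,0,0],
  [0.96,0,0.03,0,-6.55,0,0],
  [1.13,0,0.1,0,-7.7,0,0],
  [1.29,0,0.17,0,-8.85,0,0],
  [1.45,0,0.26,0,-9.99,0,0],
  [1.45,0,0.26,0,-9.99,0,0],
  [0.91,0,-0.38,0,-9.5,0,0],
  [0.6,0,-1.0,0,-8.3,0,0],
  [0.5,0,-2.0,0,-6.6,0,0],
  [0.5,0,-2.2,0,-4.9,0,0],
  [0.8,0,-2.2,0,-3.2,0,0],
  [1.2,0,-2.2,0,-1.5,0,0],
  [1.5,0,-2.2,0,0,0,0],
  [1.5,0,-2.2,0,0,0,0],
])

```text
time_s: 25.8
tcp_pos: [502.1, -256.0, 206.7]
tcp_rot: [0.753, 0.658, 0.004, -0.0]
ft_force: [-0.1, -0.3, -0.3]
width: -0.002
gripper_force: 0.0
```

```bash
cat > k4.py <<'E'
from h import *
np.set_printoptions(precision=1,suppress=True)
o=observe();print(o['time_s'],o['ft_force'],R.from_euler('z',-YAW).apply(o['tcp_pos']-np.r_[C,0]))
for n in('scene','wrist'):
    f=grab_frame(n);c=cloud(f,f['z_map']>0,o);q=R.from_euler('z',-YAW).apply(c-np.r_[C,0])
    s=(abs(q[:,0])<34)&(q[:,1]<50)&(q[:,1]>-60)&(q[:,2]>80)&(q[:,2]<170)&(f['img'].min(2)[f['z_map']>0]>75);m=q[s]
    for y in range(-50,50,10):
        b=m[abs(m[:,1]-y)<5]
        if len(b)>3: print(n,y,len(b),np.percentile(b[:,2],[5,50,95]))
E
python3 k4.py; python3 sw.py .7,60,10,0 .4,62,6,0 .2,62,6,0 0,58,6,0 0,58,2,0
```

```text
25.8 [-0.1 -0.3 -0.3] [  0.7 -12.4 206.7]
scene -40 34 [88.7 92.2 97.1]
scene -30 63 [ 81.7  88.9 100.8]
scene -20 33 [ 84.8  92.5 110.1]
scene -10 26 [ 83.3 111.9 117.2]
scene 0 25 [ 89.7 118.4 123.7]
scene 10 39 [ 85.6  92.8 131.2]
scene 20 62 [ 89.5 136.8 139.8]
scene 30 73 [80.8 87.5 91.8]
scene 40 10 [82.5 87.1 90.4]
wrist -50 4 [93.  93.5 93.6]
wrist -40 680 [ 94.4  97.9 101. ]
wrist -30 697 [101.5 107.1 110.5]
wrist -20 874 [109.9 114.  117.7]
wrist -10 933 [117.  121.  124.5]
wrist 0 1062 [124.  128.  131.7]
wrist 10 1355 [ 89.3 133.5 136.5]
wrist 20 1580 [ 88.  137.4 139.4]
wrist 30 1038 [87.8 88.9 90. ]
wrist 40 178 [83.7 87.4 90. ]
25.9 [ 501.49912987 -254.66766342  205.50022027] [-0.14029075  0.96075235 -0.13234299] [ -0.04341002 -11.16888089 205.50022027]
.7,60,10,0 [ 503. -244.  134.] [0.35, -0.0, 2.37, 0.01, -0.0, -0.02]
.4,62,6,0 [ 505. -229.  118.] [0.86, -0.0, 2.93, 0.01, -0.0, -0.02]
.2,62,6,0 [ 506. -224.  106.] [1.02, -0.0, 3.31, 0.01, -0.0, -0.02]
0,58,6,0 [ 505. -226.   94.] [0.97, -0.0, 3.72, 0.01, -0.0, -0.02]
0,58,2,0 [ 505. -226.   90.] [0.97, -0.0, 3.85, 0.01, -0.0, -0.02]
```

The cover is at about 0.6 rad. I press it down from above.

>>> arm_command([
  [0.4,0,1.0,0,0,0,0],
  [0.44,0,1.8,0,0,0,0],
  [0.44,0,2.2,0,0,0,0],
  [0.44,0,2.4,0,0,0,0],
  [0.5,0,2.6,0,0,0,0],
  [0.55,0,2.8,0,0,0,0],
  [0.6,0,3.0,0,0,0,0],
  [0.65,0,3.2,0,0,0,0],
  [0.68,0,3.4,0,0,0,0],
  [0.7,0,3.55,0,0,0,0],
  [0.7,0,3.65,0,0,0,0],
  [0.7,0,3.71,0,0,0,0],
  [0.7,0,3.75,0,0,0,0],
  [0.7,0,3.75,0,0,0,0],
])

```text
time_s: 27.3
tcp_pos: [504.4, -231.9, 92.4]
tcp_rot: [0.752, 0.659, 0.001, -0.001]
ft_force: [-0.1, 0.7, 0.9]
width: 0.001
gripper_force: 0.0
```

>>> arm_command([
  [0,0,0.04,0,0,0,0],
  [0,0,0.08,0,0,0,0],
  [0,0,0.08,0,0,0,0],
  [0,0,0.08,0,0,0,0],
])

```text
time_s: 27.7
tcp_pos: [504.3, -231.9, 90.1]
tcp_rot: [0.752, 0.659, 0.001, -0.001]
ft_force: [0.5, -0.2, 0.4]
width: 0.001
gripper_force: 0.0
```

```bash
python3 k4.py
```

```text
27.7 [ 0.5 -0.2  0.4] [-0.2 11.8 90.1]
scene -40 4 [90.2 98.6 99.3]
scene -30 10 [ 81.  100.8 104.1]
scene -20 14 [ 82.6  96.4 106.4]
scene -10 17 [ 86.8  91.2 108.4]
scene 0 28 [ 86.2  99.8 137. ]
scene 10 33 [ 84.4 111.  143.3]
scene 20 76 [ 90.6 119.7 150.7]
scene 30 114 [ 82.2  90.4 116.5]
scene 40 20 [ 81.8  88.9 115.9]
wrist -20 170 [100.8 101.7 102.6]
wrist -10 785 [102.4 104.2 106.8]
wrist 0 1152 [105.  107.2 109.8]
wrist 10 1379 [107.5 109.9 112.1]
wrist 20 2986 [110.4 112.2 152. ]
wrist 30 5900 [ 87.3 112.3 114.4]
wrist 40 762 [80.8 84.8 88.4]
```

The plate is at about 0.28 rad with its top some 20 mm above the reported TCP, so the real contact lies about 19 mm behind the TCP. I keep pressing until force shows.

>>> arm_command([
  [0,0,0.1,0,0,0,0],
  [0,0,0.2,0,0,0,0],
  [0,0,0.28,0,0,0,0],
  [0,0,0.34,0,0,0,0],
  [0,0,0.4,0,0,0,0],
  [0,0,0.4,0,0,0,0],
])

```text
time_s: 28.4
tcp_pos: [504.3, -231.8, 77.8]
tcp_rot: [0.752, 0.659, 0.001, -0.001]
ft_force: [-0.9, 0.0, 0.4]
width: -0.0
gripper_force: 0.0
```

```bash
python3 k4.py
```

```text
28.4 [-0.9  0.   0.4] [-0.3 11.9 77.8]
scene -40 11 [96.2 97.9 98.7]
scene -30 7 [ 97.8  98.2 100.8]
scene -20 15 [ 95.2 100.4 103. ]
scene -10 15 [ 95.9 100.7 102.4]
scene 0 22 [ 98.2 102.2 162.9]
scene 10 32 [ 88.5 102.6 147. ]
scene 20 90 [ 89.5 105.9 141.8]
scene 30 114 [ 80.7  90.5 102.8]
scene 40 30 [ 81.9  97.9 102.8]
wrist -40 130 [94.4 95.5 96.1]
wrist -30 20 [95.3 95.9 96.4]
wrist -10 625 [96.4 97.4 99.5]
wrist 0 1349 [ 97.   98.6 100.6]
wrist 10 1594 [ 97.6  99.5 101.1]
wrist 20 3314 [ 98.3 100.4 142.2]
wrist 30 3598 [ 87.9  99.3 100.3]
wrist 40 2164 [ 81.2  96.8 100. ]
```

>>> arm_command([
  [0,0,0.06,0,0,0,0],
  [0,0,0.12,0,0,0,0],
  [0,0,0.17,0,0,0,0],
  [0,0,0.17,0,0,0,0],
])

```text
time_s: 28.9
tcp_pos: [504.6, -231.8, 74.1]
tcp_rot: [0.752, 0.659, 0.001, -0.001]
ft_force: [-3.4, 3.2, 13.9]
width: -0.004
gripper_force: 6.9
```

>>> arm_command([
  [0,0,0.03,0,0,0,0],
  [0,0,0.03,0,0,0,0],
  [0,0,0.03,0,0,0,0],
])

```text
time_s: 29.2
tcp_pos: [504.7, -231.8, 73.9]
tcp_rot: [0.752, 0.659, 0.001, -0.001]
ft_force: [-7.1, 4.7, 22.4]
width: -0.005
gripper_force: 11.4
```

```bash
python3 k4.py | grep -v scene
```

```text
29.2 [-7.1  4.7 22.4] [ 0.1 11.9 73.9]
wrist -40 149 [94.4 95.3 96.4]
wrist -30 73 [94.9 95.5 96.3]
wrist -10 505 [94.6 95.5 97.6]
wrist 0 1391 [94.7 96.3 98.4]
wrist 10 1666 [94.7 96.5 98.2]
wrist 20 3409 [ 94.7  97.  138.4]
wrist 30 3404 [94.3 95.3 96.3]
wrist 40 1975 [80.9 93.6 95.8]
```

Flat at about 95 mm with 22 N on it. I lift off and check everything.

>>> arm_command([
  [0,0,-0.3,0,0,0,0],
  [0,0,-1.3,0,0,0,0],
  [0,0,-2.6,0,0,0,0],
  [0,0,-4.0,0,0,0,0],
  [0,0,-5.0,0,0,0,0],
  [0,0,-5.0,0,0,0,0],
  [0,0,-5.0,0,0,0,0],
])

```text
time_s: 30.0
tcp_pos: [504.4, -232.2, 222.1]
tcp_rot: [0.752, 0.659, 0.001, -0.001]
ft_force: [-0.8, 0.4, -0.4]
width: 0.002
gripper_force: 0.0
```

```bash
python3 k4.py | grep -v scene
python3 - <<'E'
from h import *
np.set_printoptions(precision=1,suppress=True)
o=observe()
f=grab_frame('wrist');c=cloud(f,f['z_map']>0,o);q=R.from_euler('z',-YAW).apply(c-np.r_[C,0])
s=(abs(q[:,0])<30)&(q[:,1]<34)&(q[:,1]>-30)&(q[:,2]>88)&(q[:,2]<110);m=q[s]
print('plane',np.linalg.lstsq(np.c_[m[:,:2],np.ones(len(m))],m[:,2],rcond=None)[0].round(4))
f=grab_frame('scene');cv2.imwrite('pics/end.png',f['img'][100:360,140:460].repeat(2,0).repeat(2,1))
c=cloud(f,f['z_map']>0)
b=c[(c[:,2]>80)&(c[:,2]<100)&(abs(c[:,0]-560)<90)&(abs(c[:,1]-95)<70)]
for lo,hi in((480,580),(580,650)):
    k=b[(b[:,0]>lo)&(b[:,0]<hi)];print(len(k),k.min(0),k.max(0))
E
```

```text
30.0 [-0.8  0.4 -0.4] [ -0.1  11.5 222.1]
wrist -40 661 [95.2 96.3 97.4]
wrist -30 766 [95.3 96.4 97.6]
wrist -20 868 [95.9 98.1 99.4]
wrist -10 885 [95.7 98.1 99.4]
wrist 0 933 [95.7 98.1 99.4]
wrist 10 930 [95.8 98.  99.4]
wrist 20 1010 [95.6 97.9 99.3]
wrist 30 995 [95.2 96.3 97.4]
wrist 40 332 [92.4 95.4 97.2]
plane [ 0.  -0.  96.8]
85 [530.8  77.   80.2] [545.4 119.8  91.7]
82 [613.6  71.7  81. ] [629.3 114.4  92.5]
```

View pics/end.png

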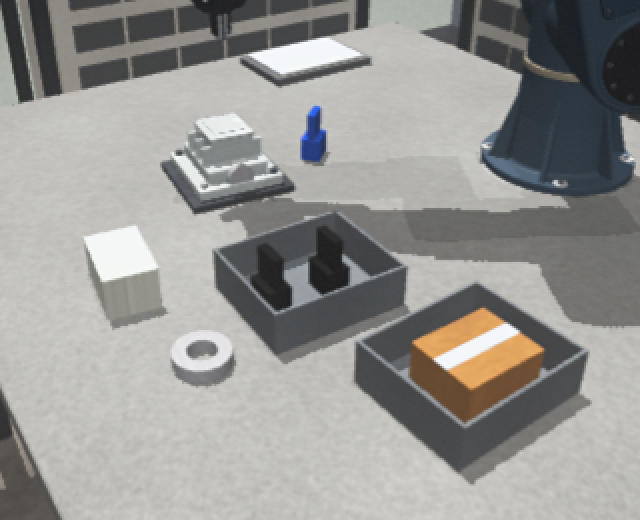

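The picture shows the cover flat on the port at (225,130), both bungs upright in their bin at (270,275) and (328,260), and everything else in place.

```bash
python3 -c "
from workcell import *
print(sign_off())"
```

```text
the job is handed in; nothing more can be done
None
```

The job is handed in at about 30 s: the bung was rocked out with the housing staying down and stands upright in its bin beside the other one. The cover lies flat, shut on the port, after two failed pushes on it, one of which jammed at about 37 N on the wrist. The other stock looked undisturbed in the last picture.

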